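Pin the clamp frame shut round the litho stone and hold it squeezed

TASK

Get the little stone ready for edging: swing the yellow half of the clamp frame fully shut against the blue half, then take the brass-headed pin from the wooden block and push it fully home down through the two lined-up holes. Finally pinch the frame's two upright steel posts together in the gripper and finish like that, still squeezing both posts so the halves stay pressed shut; do not let go at the end. Leave the stone, the red-headed pin and everything else on the table where they are.

Things in the scene. Friction and masses are not known exactly. Their poses are not given: they have to be found in the camera images.
- clamp_frame: Fixed blue L-shaped half (bars 10 thick, tops z 46) of a diamond-shaped clamp frame on a slatted board (x -156..106, y +-100 mm). Origin at table level under the stone's middle; x points to the hinge, y towards the yellow half. Its closing end (-x) has a block (x -135..-76, y -30..-6, top z 56) and an ear plate (x -183..-133, y +-26, z 30..42) with a vertical 13 mm hole at x -158, y 0
- gate (a joint): Angle of the yellow half about the vertical hinge, rad: 0 = fully shut (firm stop), grows as it opens towards the frame's +y (clockwise from above), to 1.3. Stiff: 1 to 2 N at its post moves it; it stays where left. It mirrors the blue half, but its ear is at z 44..56: shut, it lies over the blue ear, holes lined up
- hinge (a point): Hinge axis, 100 mm from the frame's origin along its +x, point at z 56 above the table (top of the blocks)
- gate_post (a point): Upright round steel post with yellow band on the yellow half, 16 mm diameter, from its block's top (z 56) to z 102. This point is the centre of its foot (z 56), 205 mm from the hinge axis along the yellow half and 17 mm to its outer side. Shut, it stands at x -105, y +17 mm in the frame
- fixed_post (a point): Same post with blue band on the blue half, 16 mm diameter, z 56..102, this point the centre of its foot (z 56), at x -105, y -17 mm in the frame. With the frame shut the posts are 34 mm apart (centres), 50 mm over both; nothing stands between or beside them above z 56 (pin head aside, 53 mm away)
- gate_hole (a point): Centre of the 13 mm hole at the top of the yellow ear plate (z 56), 258 mm from the hinge axis; the ear turns with the yellow half
- fixed_hole (a point): Centre of the 13 mm hole at the top of the blue ear plate (z 42); 53 mm beyond the posts' line, away from the hinge
- lock_pin: The pin to use: steel shank 10 mm diameter, 34 long, tip tapered to 6 over the last 4; round brass head 18 mm diameter, 22 high, on top; about 60 g. Origin at the shank's tip, z up to the head (head z 34..56). Starts upright in one of the block's holes, head resting on the block. Fully home in the frame: head down on the yellow ear, tip 22 mm above the table
- pin_block: Fixed dark wooden block 130 x 60 x 45 mm high, origin at the centre of its underside, long side along its x; two through holes at x -35 and +35, y 0. Undersides of the pin heads at z 45, tops at z 67
- spare_pin: Same size of pin with a red head, in the block's other hole; not needed, leave it
- stone: Small grey lithographic stone, 110 x 110 x 40 mm, 1.3 kg, lying loose on the slats inside the frame, top at z 56, origin at the centre of its underside; leave it
- grit_jar: Jar of grit, 68 mm diameter, 100 high, origin under its centre; leave it
- grit_can: Can, 72 mm diameter, 110 high, origin under its centre; leave it
- scraper: Flat scraper with a handle, 250 mm long, origin under its middle, lying flat; leave it
- slip_stone: Reddish rubbing block 35 x 90 x 25 mm; leave it
- wedge: Small wooden block 30 x 90 x 20 mm; leave it
- water_cup: White cup, 80 mm across the rim, 80 high; leave it

How it is judged (in metres and radians):
On the way, in this order (a step that is already met when the one before it is completed fails the run):
1. the yellow half is swung shut (value of joint gate below 0.025 rad), for 0.2 s.
2. the brass-headed pin is fully home through both holes, the frame shut (value of joint gate below 0.025 rad and z of lock_pin in the frame of clamp_frame below 0.0255 m and horizontal distance between lock_pin and fixed_hole below 0.004 m and horizontal distance between lock_pin and gate_hole below 0.005 m and angle between lock_pin's own z axis and vertical below 0.12 rad), for 0.2 s.
At the end, for the whole second after the job is handed in: Yellow half within 0.025 rad of shut; brass-headed pin upright within 0.12 rad, within 4 mm of the blue and 5 mm of the yellow hole's centre, tip under 25.5 mm above the table (head within 3.5 mm of the ear); fingers press each post with over 8 N through the last second (all of step 2 and contact force between the fingers and gate_c0 above 8 N and contact force between the fingers and clamp_frame_c0 above 8 N and velocity of joint gate below 0.05 rad/s); the arm keeps its last pose, push and grip.
It fails at once if the stone, the red-headed pin or another bystander is moved more than 25 mm (distance of any of spare_pin, grit_jar, grit_can, scraper, slip_stone, wedge, water_cup, stone from where it was at the start of the episode above 0.025 m).
It also fails if it takes over 64 s, if anything falls off the work surface, if the arm or the gripper's body presses on something with over 40 N, if the wrist force passes 120 N, or if a joint passes its speed limit or range.

ROBOT

A 6-joint arm with a two-finger parallel gripper is mounted at the origin on the work surface. World frame = base frame: x ahead of the robot, y to its left, z up, the work surface at z = 0. Lengths are in mm, angles in rad, forces in N, time in s.
With the tool pointing down it reaches from about 350 to 875 mm from the base axis. Payload 4.2 kg.
Tool frame: the origin (TCP) lies midway between the tips of the shut fingers; the grasp point (between the pads) lies 19 mm behind it; z points along the fingers, y is the line along which they close (so a half turn about z gives the same grasp; the last joint's range is limited). The gripper opens to 85 mm and grips with 20 to 120 N. Pads are 22 mm wide; open, the fingers measure 114 mm over their backs; the gripper's body (76 mm by 85 mm) begins 54 mm behind the grasp point. The pads swing forward as they close: fully open they stand 13 mm farther back than shut.
Start: joints at [1.522, 0.385, 0.008, 0, -1.194, -0.259], TCP at [189.319, 595.615, 231.312] pointing down, gripper open.
Joint ranges: [-3.14, 3.14], [-1.21, 2.06], [-1.07, 1.41], [-3.16, 2.05], [-2.99, -0.16], [-3.1, 3.1]. Speed limits (rad/s): [2.79, 2.79, 3.14, 3.14, 3.14, 3.14].

INTERFACE

Orientations are given as a unit quaternion [x, y, z, w].
In Python, from bench import read_state, get_image, job_done gives the robot as it stands.
- The arm moves only by the shell command python3 -m jog 'ROWS'. ROWS is JSON, a list of rows, each a list of 3 entries, a list of its own where there are three numbers: the shift along the world's x, y, z scaled (see below), then the turn, a rotation vector about the world's x, y, z scaled (see below), then the gripper's target within -1 to 1 (shut at 1, half-way at 0, fully open at -1). In form: [[[x, y, z], [wx, wy, wz], claw], ...]. A call has 1 to 20 rows; each row is the pose to reach, as a shift and turn from the pose commanded when the call began; what a row does not reach only later rows make up. The controller multiplies each number of a shift by 10 cm and each number of a turn by 120 degrees. A row lasts 1/10 s, in which the tool goes at most 50 mm and 8.59 degrees, less where a joint would pass 70% of its speed; a pose out of reach is approached as far as the arm can. A call with a number of a shift or a turn outside -1 to 1 is refused whole. A call with a gripper value outside its range is refused whole. The fingers move at their own pace and stop on an object; the grip force is fixed at half the most. Time passes only in rows, so rows that repeat a pose let the fingers close. It gives the time, the measured TCP pose, the force, the opening and the grip force at its end, in the units of the state.
- read_state(): the state, without advancing time (a new reading comes with each control period).
- get_image(name): name is "scene" or "side" or "wrist"; returns a dict with "frame" (400x640x3 uint8, red, green, blue), "range_z" (400x640 float32, mm along the optical axis (not along the pixel's ray), 0 where there is no reading), "fx", "fy", "cx", "cy" (pixels), "R" (3x3) and "t" (3): a world point X has camera coordinates R X + t. Camera axes: x right, y down, z forward; pixel columns grow to the right and rows downward; lengths in mm; the calibration is good to about 2 mm. The wrist camera is an equidistant fisheye: a pixel r from the principal point sees the ray r / f radians off the axis. A picture is of the moment at which its call begins.
- job_done(): hands the job in; it is judged then, once.
The state is a dict: "clock": time; "joints": joint angles; "joint_vel": joint speeds; "joint_efforts": joint torques, N m; "position": TCP position; "ee_rot": TCP orientation; "contact_force": force on the tool from outside, world axes, zero at the start; "wrist_torque": the same for the moment, N m; "gripper_width": finger opening in mm; "grasp_force": force on a finger pad.
Only numpy, scipy, OpenCV 4.12 (cv2) and the standard library are available. Lean on these libraries where they do the work, as an engineer would, in place of code of your own. Each camera call takes 0.05 s, during which the arm holds its last target. There are 200 camera calls.

## Working session

There is one attempt and no reset: what is moved stays moved. The work goes in short steps, Python scripts to look and compute and a shell command to move; the robot and the scene stay as the last step left them, time stands still between calls to the robot, and variables do not carry over. Pictures are saved under pics/ and viewed, at most 10 in all, crops included, and the job is handed in when it is done.

```bash
mkdir -p pics; cat > h.py <<'E'
import numpy as np, cv2
from bench import read_state, get_image, job_done
def cloud(im):
    z=im["range_z"]; v,u=np.mgrid[:z.shape[0],:z.shape[1]]
    P=np.stack([(u-im["cx"])/im["fx"]*z,(v-im["cy"])/im["fy"]*z,z],-1)
    W=(P-np.array(im["t"]))@np.array(im["R"]); W[z<=0]=np.nan
    return W
def save(im,n): cv2.imwrite("pics/"+n,im["frame"][:,:,::-1])
E
python3 - <<'E'
from h import *
print(read_state())
for n in("scene","side"):
    im=get_image(n); save(im,n+"1.png"); np.savez(""+n+"1.npz",**im)
    print(n,-np.array(im["R"]).T@np.array(im["t"]),im["fx"])
E
```

```text
{'clock': 0.0, 'joints': array([ 1.52158822e+00,  3.85527802e-01,  6.63719061e-03, -4.92411624e-04,
       -1.19398482e+00, -2.58612976e-01]), 'joint_vel': array([ 0.00014262, -0.00131944,  0.00029465, -0.00082504,  0.00017956,
       -0.00048477]), 'joint_efforts': array([-5.13113100e-04, -3.92286336e+01,  1.88401937e+01,  4.18623403e+00,
       -4.68639715e-03, -6.65829951e-07]), 'position': array([189.16366497, 595.0813857 , 230.24435661]), 'ee_rot': array([ 9.88164646e-01, -1.53393281e-01, -1.18940219e-04,  1.05777602e-03]), 'contact_force': array([-0.80754586,  0.59506021, -0.45822048]), 'wrist_torque': array([-0.01763926,  0.0200668 , -0.0363329 ]), 'grasp_force': 0.0, 'gripper_width': 85.55369429301817}
scene [1049.02268212  712.696741   1006.41785225] 408.6739298283735
side [ 448.11239755 -615.73142675  834.24863717] 391.8697400226919
```

View pics/scene1.png

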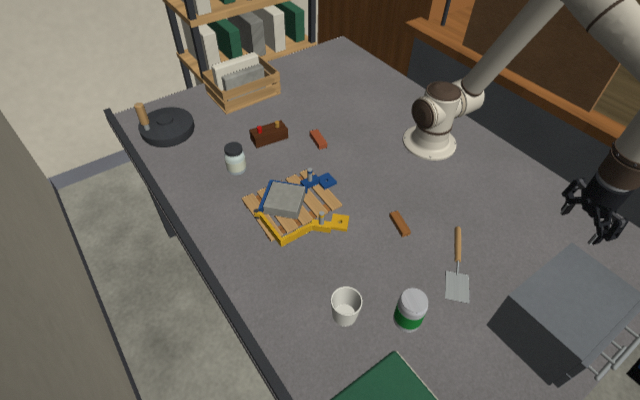

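View pics/side1.png

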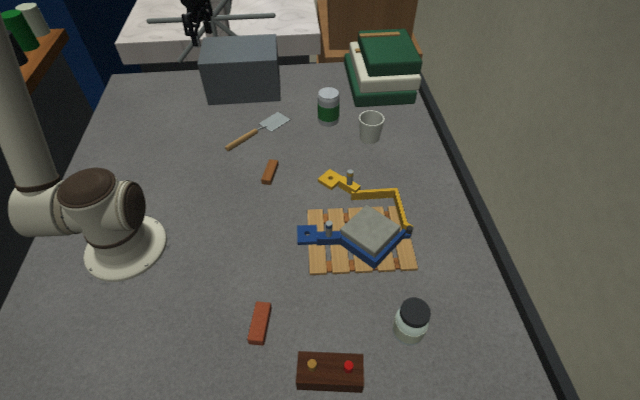

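The side view shows the blue ear at (307,234), the blue post at (328,227), the hinge near (408,231), the yellow post at (350,176) and the yellow ear at (330,179). It also shows the brass pin at (312,363) and the red pin at (349,366). Next I'll turn these into positions.

```bash
python3 - <<'E'
from h import *
for n in("side","scene"):
    im=dict(np.load(n+"1.npz")); W=cloud(im); hsv=cv2.cvtColor(im["frame"],cv2.COLOR_RGB2HSV)
    H,S,V=[hsv[...,i].astype(int) for i in range(3)]
    X,Y,Z=W[...,0],W[...,1],W[...,2]
    area=(X>250)&(X<900)&(abs(Y)<450)
    blue=area&(H>100)&(H<125)&(S>150)&(Z>20); yel=area&(H>18)&(H<28)&(S>190)&(Z>20)
    stone=area&(S<40)&(Z>50)&(Z<62)
    post=area&(Z>85)&(Z<112)
    red=area&((H<5)|(H>175))&(S>200)&(Z>55)
    brass=area&(H>12)&(H<22)&(S>120)&(Z>55)&(Y<-200)
    dark=area&(Y<-200)&(Z>38)&(Z<50)
    for k,m in dict(blue=blue,yel=yel,stone=stone,red=red,brass=brass,dark=dark).items():
        if m.any(): print(n,k,m.sum(),np.nanmean(W[m],0).round(),np.nanmin(W[m],0).round(),np.nanmax(W[m],0).round())
    c,l,st,ce=cv2.connectedComponentsWithStats(post.astype(np.uint8))
    for i in range(1,c): print(' post',st[i,4],ce[i].round(),np.nanmean(W[l==i],0).round())
    for k,m in dict(blue=blue,yel=yel,dark=dark).items():
        if m.sum()>20:
            r=cv2.minAreaRect(W[m][:,:2].astype(np.float32)); print(k,cv2.boxPoints(r).round().tolist())
    if n=="side":
        for u,v in((307,234),(328,222),(408,231),(350,172),(330,179),(312,363),(349,366)): print((u,v),W[v,u].round())
E
```

```text
side blue 645 [538. -61.  47.] [ 441. -134.   28.] [720.  -7.  60.]
side yel 135 [617.  93.  51.] [515. -36.  26.] [721. 164.  61.]
side stone 1794 [628. -30.  57.] [ 499. -321.   50.] [730. 403.  62.]
side red 53 [ 520. -368.   67.] [ 512. -374.   62.] [ 527. -362.   71.]
side brass 87 [ 451. -359.   66.] [ 443. -367.   56.] [ 460. -349.   72.]
side dark 2099 [ 493. -363.   45.] [ 419. -401.   38.] [ 690. -273.   50.]
 post 146 [329. 101.] [571. 440.  99.]
 post 49 [350. 173.] [591. 111.  98.]
 post 61 [329. 225.] [516. -55.  99.]
 post 734 [415. 312.] [ 664. -290.  100.]
blue [[428.0, -105.0], [706.0, -147.0], [721.0, -47.0], [443.0, -5.0]]
yel [[509.0, 137.0], [716.0, -37.0], [776.0, 33.0], [569.0, 208.0]]
dark [[405.0, -330.0], [430.0, -430.0], [702.0, -362.0], [678.0, -262.0]]
(307, 234) [465.  -7.   3.]
(328, 222) [515. -51. 104.]
(408, 231) [717. -51.  43.]
(350, 172) [590. 111. 103.]
(330, 179) [547. 192.  -2.]
(312, 363) [ 452. -358.   68.]
(349, 366) [ 521. -370.   67.]
scene blue 379 [529. -47.  45.] [ 439. -133.   25.] [710.  -3. 100.]
scene yel 803 [629.  99.  47.] [510. -41.  22.] [730. 176.  98.]
scene stone 1102 [634.  -4.  56.] [ 514. -288.   50.] [733. 403.  62.]
scene red 23 [ 523. -363.   63.] [ 512. -369.   55.] [ 531. -356.   70.]
scene brass 23 [ 454. -354.   64.] [ 446. -366.   55.] [ 461. -345.   70.]
scene dark 412 [ 514. -344.   44.] [ 420. -402.   38.] [ 700. -249.   50.]
 post 218 [233. 149.] [ 669. -280.   98.]
 post 33 [309. 171.] [519. -49.  97.]
 post 37 [321. 215.] [593. 118.  97.]
 post 81 [405. 294.] [576. 444. 107.]
blue [[427.0, -102.0], [693.0, -146.0], [710.0, -43.0], [444.0, 1.0]]
yel [[504.0, 135.0], [726.0, -41.0], [791.0, 40.0], [569.0, 217.0]]
dark [[405.0, -328.0], [438.0, -435.0], [721.0, -347.0], [688.0, -241.0]]
```

```bash

python3 -m jog '[[[0.12,-0.2,0],[0,0,0],-1],[[0.35,-0.52,0.1],[0,0,0],-1],[[0.62,-0.92,0.2],[0,0,0],-1]]' >/dev/null
python3 -m jog '[[[0.25,-0.37,0],[0,0,0],-1],[[0.45,-0.65,0.1],[0,0,0],-1],[[0.62,-0.92,0.2],[0,0,0],-1]]'
python3 -m jog '[[[0.25,-0.37,0],[0,0,0],-1],[[0.45,-0.65,0],[0,0,0],-1],[[0.62,-0.92,0],[0,0,0],-1]]' >/dev/null
python3 -m jog '[[[0.25,-0.37,0],[0,0,0],-1],[[0.45,-0.65,0],[0,0,0],-1],[[0.62,-0.92,0],[0,0,0],-1]]' >/dev/null
python3 -m jog '[[[0.25,-0.37,0],[0,0,0],-1],[[0.45,-0.65,0],[0,0,0],-1],[[0.62,-0.92,0],[0,0,0.1],-1]]' >/dev/null
python3 -m jog '[[[0.25,-0.37,0],[0,0,0],-1],[[0.45,-0.65,0],[0,0,0.1],-1],[[0.62,-0.92,0],[0,0,0.147],-1],[[0.62,-0.92,0],[0,0,0.147],-1],[[0.62,-0.92,0],[0,0,0.147],-1]]'
python3 - <<'E'
from h import *
im=get_image("wrist"); save(im,"w1.png"); np.savez("w1.npz",**im)
print({k:im[k] for k in("fx","fy","cx","cy")},-np.array(im["R"]).T@np.array(im["t"]),np.array(im["R"]).round(3))
E
```

```text
clock: 0.7
position: [314.0, 409.6, 271.0]
ee_rot: [0.988, -0.154, -0.0, 0.001]
contact_force: [-0.0, 0.8, -0.3]
gripper_width: 85.0
grasp_force: 0.0
clock: 2.1
position: [561.1, 43.0, 270.5]
ee_rot: [0.997, 0.074, -0.001, 0.0]
contact_force: [-0.0, -0.3, -0.1]
gripper_width: 85.2
grasp_force: 0.0
{'fx': 309.70691628693146, 'fy': 309.70691628693146, 'cx': 319.259496966023, 'cy': 203.70085930953573} [625.85621477  51.95690593 413.4964989 ] [[ 0.147 -0.989 -0.   ]
 [-0.955 -0.142  0.259]
 [-0.257 -0.038 -0.966]]
```

View pics/w1.png

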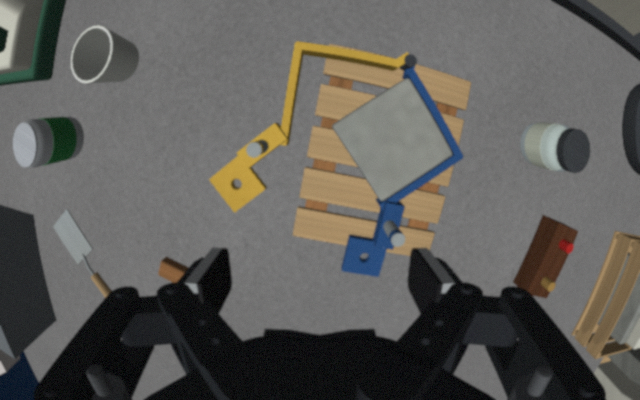

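The wrist view shows the yellow hole at (236,184), the yellow post top at (257,148), the blue hole at (364,257), the blue post top at (399,240) and the hinge at (409,60). The brass head is near (547,286). I'll intersect these rays with the known heights.

```bash
cat >> h.py <<'E'
def ray(im,u,v,z):
    R=np.array(im["R"]);t=np.array(im["t"]);c=-R.T@t
    d=np.array([u-im["cx"],v-im["cy"]]);r=np.hypot(*d);a=r/im["fx"]
    w=R.T@np.array([*(d/r*np.sin(a)),np.cos(a)])
    return c+w*(z-c[2])/w[2]
def proj(im,X):
    p=np.array(im["R"])@X+np.array(im["t"]);r=np.hypot(p[0],p[1]);a=np.arctan2(r,p[2])*im["fx"]
    return p[:2]/r*a+[im["cx"],im["cy"]]
E
python3 - <<'E'
from h import *
im=dict(np.load("w1.npz"))
for n,u,v,z in(("ghole",236,184,56),("gpost",257,147,102),("fhole",364,257,42),("fpost",399,240,102),("hinge",409,61,56),("brass",547,285,67),("red",567,245,67)):
    print(n,ray(im,u,v,z).round(1))
s=read_state(); print(s["position"],s["ee_rot"])
g=im["frame"]
a=cv2.resize(g[120:200,190:310],None,fx=3.3,fy=3.3); b=cv2.resize(g[210:290,320:440],None,fx=3.3,fy=3.3)
cv2.imwrite("pics/c1.png",np.hstack([a,b])[:,:,::-1])
E
```

```text
ghole [540.4 140.9  56. ]
gpost [592.8 111.1 102. ]
fhole [463.4 -32.   42. ]
fpost [514.9 -53.5 102. ]
hinge [717.  -40.4  56. ]
brass [ 453.3 -345.1   67. ]
red [ 524.4 -357.7   67. ]
[560.92071133  43.66649591 270.79047532] [ 9.97246660e-01  7.41537546e-02 -5.64610015e-04 -7.93956833e-06]
```

View pics/c1.png

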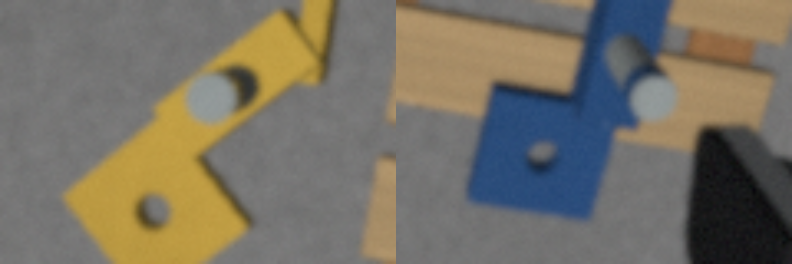

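```bash
python3 - <<'E'
from h import *
from scipy.optimize import least_squares
im=dict(np.load("w1.npz"))
obs=[("gh",236.4,184,56),("gp",254,150,102),("fh",364,256.4,42),("fp",398,240.6,102),("hi",409,61,60)]
O=np.array([ray(im,u,v,z)[:2] for _,u,v,z in obs]);print(O.round(1))
R2=lambda a:np.array([[np.cos(a),-np.sin(a)],[np.sin(a),np.cos(a)]])
def model(p):
    h=p[:2];F=R2(p[2]);G=R2(p[2]-p[3])
    return np.array([h+G@[-258,0],h+G@[-205,17],h+F@[-258,0],h+F@[-205,-17],h])
s=least_squares(lambda p:((model(p)-O)*np.array([[1],[1],[1],[1],[.4]])).ravel(),[720,-35,0,.75])
print(s.x.round(3));print((model(s.x)-O).round(1));print(model(s.x).round(1))
p=s.x
for a in np.linspace(p[3],0,9):
    q=p.copy();q[3]=a;m=model(q);G=R2(p[2]-a);c=m[1]+G@[0,8+15]
    print(round(a,3),"post",m[1].round(1),"pusher",c.round(1),"yaw",np.degrees(p[2]-a).round(1))
E
```

```text
[[540.5 140.4]
 [589.4 113.9]
 [464.3 -31.8]
 [514.  -52.6]
 [716.  -39.4]]
[ 7.2062e+02 -4.4022e+01 -4.5000e-02  7.5100e-01]
[[-0.3 -0. ]
 [ 0.   0.5]
 [-1.4 -0.6]
 [ 1.   0.8]
 [ 4.7 -4.6]]
[[540.2 140.4]
 [589.4 114.4]
 [462.9 -32.3]
 [515.1 -51.7]
 [720.6 -44. ]]
0.751 post [589.4 114.4] pusher [605.8 130.5] yaw -45.6
0.657 post [575.1 101.4] pusher [590.  118.9] yaw -40.2
0.563 post [562.1  87.1] pusher [575.3 106. ] yaw -34.9
0.469 post [550.5  71.7] pusher [561.9  91.7] yaw -29.5
0.375 post [540.4  55.2] pusher [549.8  76.2] yaw -24.1
0.282 post [531.9  37.9] pusher [539.3  59.7] yaw -18.7
0.188 post [525.1  19.9] pusher [530.4  42.2] yaw -13.4
0.094 post [520.    1.2] pusher [523.1  24. ] yaw -8.0
0.0 post [516.6 -17.8] pusher [517.6   5.2] yaw -2.6
```

```bash

python3 -m jog '[[[0.2,0.3,-0.2],[0,0,-0.07],1],[[0.4,0.6,-0.4],[0,0,-0.14],1],[[0.53,0.95,-0.7],[0,0,-0.21],1],[[0.53,0.95,-1],[0,0,-0.28],1],[[0.53,0.95,-1],[0,0,-0.35],1],[[0.53,0.95,-1],[0,0,-0.42],1],[[0.53,0.95,-1],[0,0,-0.45],1],[[0.53,0.95,-1],[0,0,-0.45],1],[[0.53,0.95,-1],[0,0,-0.45],1]]'
python3 -m jog '[[[0,0,-0.3],[0,0,0],1],[[0,0,-0.6],[0,0,0],1],[[0,0,-0.85],[0,0,0],1],[[0,0,-1],[0,0,0],1],[[0,0,-1],[0,0,0],1],[[0,0,-1],[0,0,0],1]]'
```

```text
clock: 3.05
position: [613.8, 139.5, 171.5]
ee_rot: [0.923, -0.385, -0.0, -0.0]
contact_force: [0.8, 0.3, 0.4]
gripper_width: -0.2
grasp_force: 0.0
clock: 3.65
position: [614.6, 138.9, 71.8]
ee_rot: [0.923, -0.385, 0.0, -0.0]
contact_force: [-0.2, 0.1, -0.8]
gripper_width: 0.2
grasp_force: 0.0
```

```bash

python3 -m jog '[[[-0.09,-0.08,0],[0,0,0],1],[[-0.17,-0.14,0],[0,0,0.022],1],[[-0.25,-0.2,0],[0,0,0.045],1],[[-0.32,-0.265,0],[0,0,0.067],1],[[-0.395,-0.33,0],[0,0,0.089],1],[[-0.46,-0.4,0],[0,0,0.11],1],[[-0.53,-0.47,0],[0,0,0.134],1],[[-0.59,-0.55,0],[0,0,0.156],1],[[-0.65,-0.63,0],[0,0,0.179],1],[[-0.7,-0.71,0],[0,0,0.2],1],[[-0.755,-0.79,0],[0,0,0.224],1]]'
python3 -m jog '[[[-0.05,-0.09,0],[0,0,0.022],1],[[-0.09,-0.175,0],[0,0,0.045],1],[[-0.13,-0.265,0],[0,0,0.067],1],[[-0.16,-0.355,0],[0,0,0.089],1],[[-0.18,-0.42,0],[0,0,0.105],1],[[-0.18,-0.42,0],[0,0,0.105],1]]'
python3 - <<'E'
from h import *
im=get_image("wrist"); save(im,"w2.png"); np.savez("w2.npz",**im)
E
```

```text
clock: 4.75
position: [539.2, 59.6, 73.0]
ee_rot: [0.987, -0.16, 0.002, -0.001]
contact_force: [1.3, 0.2, 0.4]
gripper_width: -0.2
grasp_force: 0.6
clock: 5.35
position: [520.5, 16.9, 72.7]
ee_rot: [0.999, -0.052, 0.001, -0.0]
contact_force: [-0.1, 0.4, -1.0]
gripper_width: 0.1
grasp_force: 0.0
```

View pics/w2.png

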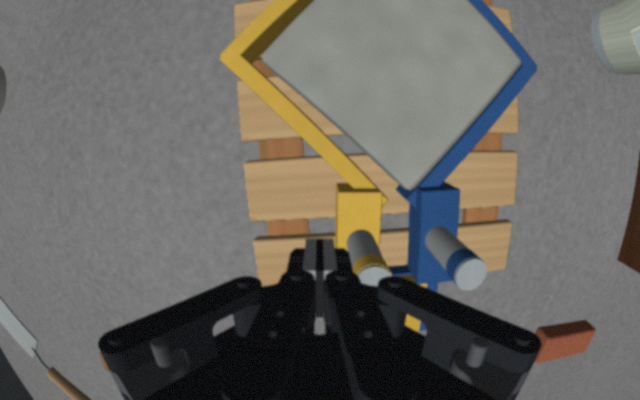

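The push worked. The yellow half is nearly shut, with the post tops at (374,269) yellow and (470,270) blue.

```bash
python3 - <<'E'
from h import *
im=dict(np.load("w2.npz"))
print(ray(im,374,270,102).round(1),ray(im,470,270,102).round(1))
E
python3 -m jog '[[[0.05,0.15,0],[0,0,0],1],[[0.05,0.15,0.3],[0,0,0],-1],[[0.05,0.15,0.7],[0,0,0],-1],[[0,-0.1,1],[0,0,0.025],-1],[[0,-0.33,1],[0,0,0.025],-1],[[0,-0.33,1],[0,0,0.025],-1],[[0,-0.33,1],[0,0,0.025],-1],[[0,-0.33,1],[0,0,0.025],-1]]'
python3 - <<'E'
from h import *
im=get_image("wrist"); save(im,"w3.png"); np.savez("w3.npz",**im)
E
```

```text
[524.5  -6.9 102. ] [517.5 -51.4 102. ]
clock: 6.2
position: [520.8, -14.6, 170.8]
ee_rot: [1.0, -0.025, -0.0, 0.0]
contact_force: [0.5, 0.2, 0.0]
gripper_width: 85.3
grasp_force: 0.0
```

View pics/w3.png

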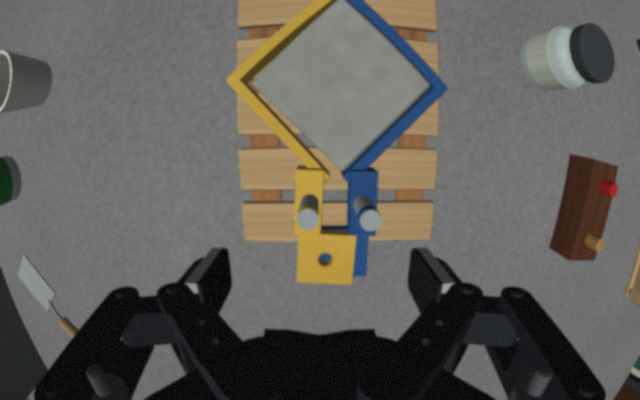

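The post tops are now at (307,217) yellow and (370,217) blue, and the yellow hole is at (325,259).

```bash
python3 - <<'E'
from h import *
im=dict(np.load("w3.npz"))
print(ray(im,307,217,102).round(1),ray(im,370,218,102).round(1),ray(im,325,259,56).round(1)); print(read_state()["position"])
E
```

```text
[519.9  -6.3 102. ] [516.8 -51.8 102. ] [464.4 -17.6  56. ]
[520.79515615 -14.56010151 170.79324518]
```

```bash

python3 -m jog '[[[-0.045,-0.19,0],[0,0,0],-1],[[-0.045,-0.19,-0.25],[0,0,0],-1],[[-0.045,-0.19,-0.55],[0,0,0],-1],[[-0.045,-0.19,-0.85],[0,0,0],-1],[[-0.045,-0.19,-1],[0,0,0],-1],[[-0.045,-0.19,-1],[0,0,0],-1]]'
python3 -m jog '[[[0,0,-0.05],[0,0,0],0],[[0,0,-0.05],[0,0,0],0.1],[[0,0,-0.05],[0,0,0],0.2],[[0,0,-0.05],[0,0,0],0.4],[[0,0,-0.05],[0,0,0],0.6],[[0,0,-0.05],[0,0,0],1],[[0,0,-0.05],[0,0,0],1],[[0,0,-0.05],[0,0,0],1],[[0,0,-0.05],[0,0,0],1],[[0,0,-0.05],[0,0,0],1]]'
```

```text
clock: 6.85
position: [514.5, -34.1, 68.5]
ee_rot: [1.0, -0.025, -0.003, 0.001]
contact_force: [0.2, -0.2, -0.2]
gripper_width: 85.1
grasp_force: 0.0
clock: 7.85
position: [517.0, -34.6, 67.7]
ee_rot: [1.0, -0.025, 0.001, 0.0]
contact_force: [-1.3, -1.3, 5.7]
gripper_width: 48.2
grasp_force: 62.3
```

```bash

python3 -m jog '[[[0,0,0],[0,0,0],-1],[[0,0,0],[0,0,0],-1],[[0,0,0],[0,0,0],-1],[[0,0,0],[0,0,0],-1],[[0,0,0.3],[0,0,0],-1],[[0,0,0.65],[0,0,0],-1],[[0,0,1],[0,0,0],-1],[[0,0,1],[0,0,0],-1],[[0,0,1],[0,0,0],-1]]'
python3 - <<'E'
from h import *
im=get_image("wrist"); np.savez("w4.npz",**im)
g=im["frame"]
a=cv2.resize(g[190:290,270:400],None,fx=4,fy=4); 
cv2.imwrite("pics/w4.png",a[:,:,::-1])
E
```

```text
clock: 8.75
position: [516.4, -34.2, 166.9]
ee_rot: [1.0, -0.026, 0.001, -0.0]
contact_force: [-0.5, 0.0, -0.9]
gripper_width: 85.3
grasp_force: 0.0
```

View pics/w4.png

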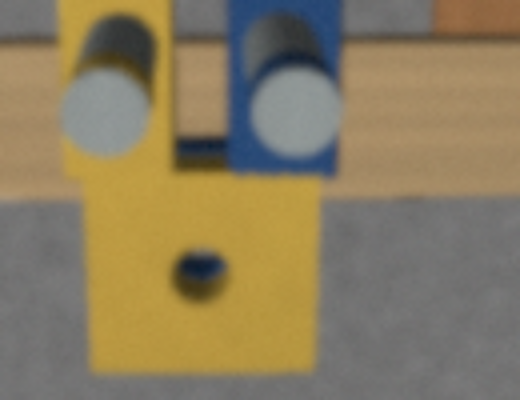

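```bash

python3 -m jog '[[[0,-0.2,0.05],[0,0,0],-1],[[0,-0.5,0.1],[0,0,0],-1],[[0,-0.8,0.1],[0,0,-0.03],-1]]' >/dev/null
python3 -m jog '[[[0,-0.3,0],[0,0,0],-1],[[0,-0.6,0],[0,0,0],-1],[[0,-0.9,0],[0,0,-0.03],-1]]' >/dev/null
python3 -m jog '[[[0,-0.3,0],[0,0,0],-1],[[-0.1,-0.6,0],[0,0,0],-1],[[-0.1,-0.9,0],[0,0,0],-1]]' >/dev/null
python3 -m jog '[[[0,-0.3,0],[0,0,0],-1],[[0,-0.5,0],[0,0,0],-1],[[0,-0.58,0],[0,0,0],-1],[[0,-0.58,0],[0,0,0],-1],[[0,-0.58,0],[0,0,0],-1],[[0,-0.58,0],[0,0,0],-1]]'
python3 - <<'E'
from h import *
im=dict(np.load("w4.npz"))
print(ray(im,320.2,259,56).round(1),ray(im,296.5,218,102).round(1),ray(im,344,218,102).round(1))
im=get_image("wrist"); np.savez("w5.npz",**im); save(im,"w5.png")
E
```

```text
clock: 10.3
position: [506.3, -351.3, 176.1]
ee_rot: [0.996, -0.088, -0.0, -0.0]
contact_force: [-0.2, -0.2, -0.6]
gripper_width: 85.2
grasp_force: 0.0
[462.5 -32.7  56. ] [516.6 -18.6 102. ] [514.9 -52.1 102. ]
```

View pics/w5.png

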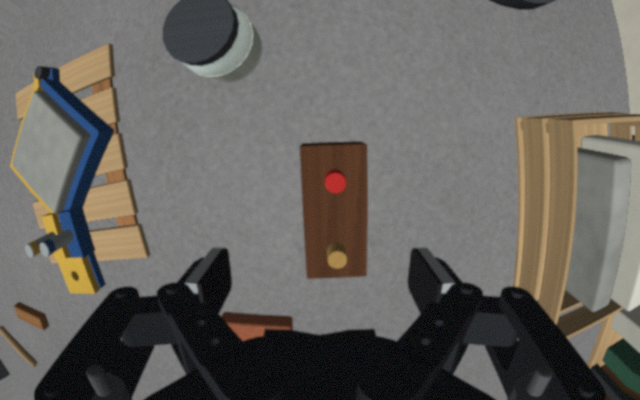

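The brass head is at about (337,259), with its top disc at the lower end, and the red head is at (335,182). I'll fit the head outline.

```bash
python3 - <<'E'
from h import *
from scipy.optimize import minimize
im=dict(np.load("w5.npz")); hsv=cv2.cvtColor(im["frame"],cv2.COLOR_RGB2HSV).astype(int)
m=(hsv[...,0]>13)&(hsv[...,0]<28)&(hsv[...,1]>100)&(hsv[...,2]>85); m[:235]=0;m[285:]=0;m[:,:315]=0;m[:,360:]=0
v,u=np.nonzero(m);print(m.sum(),u.min(),u.max(),v.min(),v.max(),u.mean(),v.mean())
th=np.linspace(0,2*np.pi,40)
def sil(c):
    pts=np.array([proj(im,np.array([c[0]+9*np.cos(t),c[1]+9*np.sin(t),z])) for z in(45,67) for t in th])
    k=np.zeros((400,640),np.uint8);cv2.fillConvexPoly(k,cv2.convexHull((pts*16).round().astype(np.int32)),1,shift=4);return k>0
best=min(((np.sum(sil((x,y))^m),x,y) for x in np.arange(444,464,.5) for y in np.arange(-366,-340,.5)))
print(best); print(read_state()["position"])
E
```

```text
395 326 347 244 269 335.7620253164557 258.26582278481015
(np.int64(124), np.float64(449.0), np.float64(-357.5))
[ 506.45986588 -351.35934989  176.339683  ]
```

```bash
python3 - <<'E'
from h import *
im=dict(np.load("w5.npz"))
for c in ((449,-357.5),(451,-357),(453,-357),(451,-359)):
    p=np.array([proj(im,np.array([c[0]+9*np.cos(t),c[1]+9*np.sin(t),67])) for t in np.linspace(0,6.3,60)])
    print(c,p.min(0).round(1),p.max(0).round(1))
g=im["frame"][234:284,306:366]; cv2.imwrite("pics/c5.png",cv2.resize(g,None,fx=8,fy=8)[:,:,::-1])
E
```

```text
(449, -357.5) [326.6 251.9] [346.6 269.9]
(451, -357) [325.7 250. ] [345.7 268. ]
(453, -357) [325.3 247.9] [345.4 266.1]
(451, -359) [327.9 249.6] [347.9 267.7]
```

View pics/c5.png

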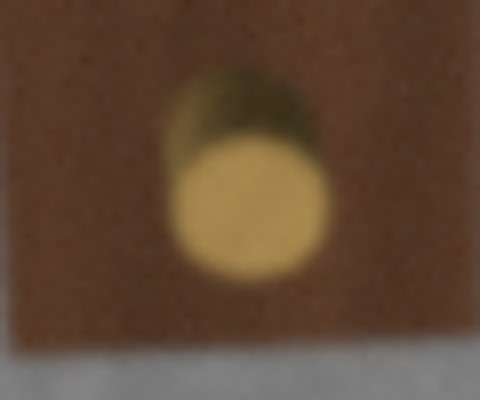

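```bash

python3 -m jog '[[[-0.2,-0.03,-0.1],[0,0,0],-1],[[-0.45,-0.06,-0.3],[0,0,0],-1],[[-0.565,-0.065,-0.6],[0,0,0],-1],[[-0.565,-0.065,-0.9],[0,0,0],-1],[[-0.565,-0.065,-1],[0,0,0],-1]]' >/dev/null
python3 -m jog '[[[0,0,-0.1],[0,0,0],-1],[[0,0,-0.2],[0,0,0],-1],[[0,0,-0.265],[0,0,0],-1],[[0,0,-0.265],[0,0,0],-1],[[0,0,-0.265],[0,0,0],-1]]'
python3 -m jog '[[[0,0,0],[0,0,0],0.2],[[0,0,0],[0,0,0],0.4],[[0,0,0],[0,0,0],0.6],[[0,0,0],[0,0,0],1],[[0,0,0],[0,0,0],1],[[0,0,0],[0,0,0],1],[[0,0,0],[0,0,0],1],[[0,0,0],[0,0,0],1]]'
```

```text
clock: 11.35
position: [450.3, -359.1, 50.3]
ee_rot: [0.996, -0.088, 0.0, 0.0]
contact_force: [-0.1, -0.1, 0.5]
gripper_width: 85.4
grasp_force: 0.0
clock: 12.15
position: [449.9, -358.7, 50.2]
ee_rot: [0.996, -0.088, 0.0, -0.0]
contact_force: [0.2, 2.7, 5.4]
gripper_width: 15.2
grasp_force: 58.6
```

```bash

python3 -m jog '[[[0,0,0.1],[0,0,0],1],[[0,0,0.25],[0,0,0],1],[[0,0,0.5],[0,0,0],1],[[0,0,0.75],[0,0,0],1],[[0,0,1],[0,0,0],1]]'
python3 -m jog '[[[0,0.1,0.2],[0,0,0],1],[[0,0.3,0.35],[0,0,0],1],[[0,0.55,0.35],[0,0,0],1],[[0,0.8,0.35],[0,0,0.062],1]]' >/dev/null
python3 -m jog '[[[0,0.25,0],[0,0,0],1],[[0,0.5,0],[0,0,0],1],[[0,0.8,0],[0,0,0],1]]' >/dev/null
python3 -m jog '[[[0,0.25,0],[0,0,0],1],[[0.05,0.5,0],[0,0,0],1],[[0.13,0.8,0],[0,0,0],1]]' >/dev/null
python3 -m jog '[[[0,0.25,0],[0,0,0],1],[[0,0.5,0],[0,0,0],1],[[0,0.75,0],[0,0,0],1],[[0,0.86,0],[0,0,0],1],[[0,0.86,0],[0,0,0],1],[[0,0.86,0],[0,0,0],1],[[0,0.86,0],[0,0,0],1]]'
python3 - <<'E'
from h import *
im=get_image("wrist"); np.savez("w6.npz",**im); im2=get_image("side");np.savez("s6.npz",**im2)
a=cv2.resize(im["frame"][130:330,220:420],(560,560)); b=cv2.resize(im2["frame"][150:290,260:320],(240,560))
cv2.imwrite("pics/w6.png",np.hstack([a,b])[:,:,::-1]); print(read_state()["position"])
E
```

```text
clock: 12.65
position: [449.4, -359.2, 150.8]
ee_rot: [0.996, -0.088, -0.0, 0.0]
contact_force: [0.9, 0.0, -0.2]
gripper_width: 15.8
grasp_force: 58.6
clock: 14.35
position: [462.7, -33.7, 184.8]
ee_rot: [1.0, -0.024, -0.0, 0.0]
contact_force: [0.3, -0.9, -1.2]
gripper_width: 15.7
grasp_force: 58.7
[462.75174349 -33.67671083 184.74843028]
```

View pics/w6.png

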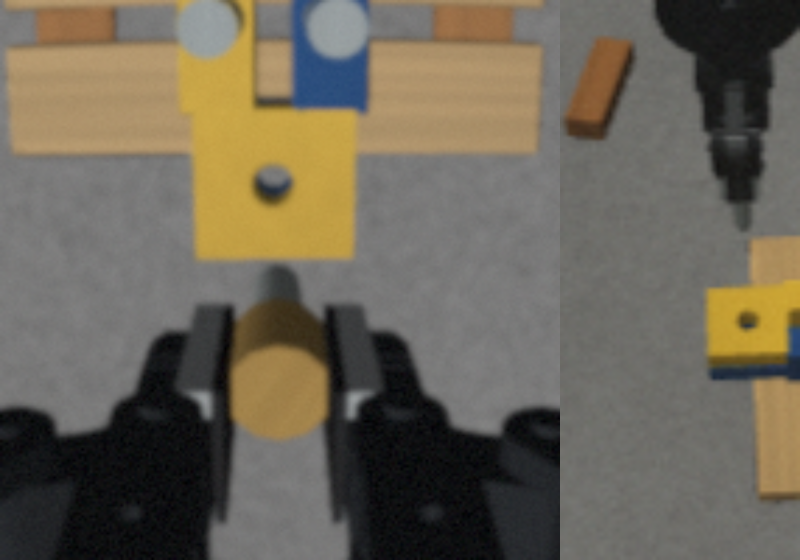

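The pin is held upright. In the wrist view its tip is at (320,227) and the hole at (317.5,195). In the side view the tip is at (305.5,207) and the hole at (307,230).

```bash
python3 - <<'E'
from h import *
im=dict(np.load("w6.npz")); zt=184.7-39.2
print("wrist tip",ray(im,320,226.5,zt).round(1),"head",ray(im,319.6,130+390/2.8,zt+56).round(1),"hole",ray(im,317.5,195,56).round(1))
s=dict(np.load("s6.npz"));R=s["R"];c=-R.T@s["t"]
def pr(u,v,z):
    w=R.T@np.array([(u-s["cx"])/s["fx"],(v-s["cy"])/s["fy"],1]);return c+w*(z-c[2])/w[2]
print("side tip",pr(305.5,206.5,zt).round(1),"hole",pr(307,230,56).round(1))
E
```

```text
wrist tip [464.5 -34.8 145.5] head [463.3 -34.5 201.5] hole [463.5 -32.7  56. ]
side tip [464.  -32.8 145.5] hole [464.6 -33.3  56. ]
```

```bash

python3 -m jog '[[[0,0.012,-0.2],[0,0,0],1],[[0,0.012,-0.5],[0,0,0],1],[[0,0.012,-0.75],[0,0,0],1],[[0,0.012,-0.85],[0,0,0],1],[[0,0.012,-0.85],[0,0,0],1],[[0,0.012,-0.85],[0,0,0],1]]'
python3 -m jog '[[[0,0,-0.03],[0,0,0],1],[[0,0,-0.06],[0,0,0],1],[[0,0,-0.09],[0,0,0],1],[[0,0,-0.12],[0,0,0],1],[[0,0,-0.12],[0,0,0],1],[[0,0,-0.12],[0,0,0],1]]'
```

```text
clock: 15.05
position: [463.7, -31.8, 100.6]
ee_rot: [1.0, -0.023, 0.001, 0.0]
contact_force: [0.4, -0.0, -0.2]
gripper_width: 15.5
grasp_force: 58.6
clock: 15.65
position: [462.8, -31.7, 87.8]
ee_rot: [1.0, -0.023, -0.0, 0.0]
contact_force: [-0.1, -0.4, -0.9]
gripper_width: 15.7
grasp_force: 58.6
```

The tip is about 7 mm inside the hole and the force reading is near zero, so I'll keep going down.

```bash

python3 -m jog '[[[0,0,-0.03],[0,0,0],1],[[0,0,-0.06],[0,0,0],1],[[0,0,-0.09],[0,0,0],1],[[0,0,-0.12],[0,0,0],1],[[0,0,-0.12],[0,0,0],1]]'
python3 -m jog '[[[0,0,-0.04],[0,0,0],1],[[0,0,-0.08],[0,0,0],1],[[0,0,-0.11],[0,0,0],1],[[0,0,-0.14],[0,0,0],1],[[0,0,-0.16],[0,0,0],1],[[0,0,-0.16],[0,0,0],1],[[0,0,-0.16],[0,0,0],1]]'
```

```text
clock: 16.15
position: [462.4, -31.8, 75.2]
ee_rot: [1.0, -0.023, -0.001, 0.0]
contact_force: [-0.2, -0.0, -0.6]
gripper_width: 15.7
grasp_force: 58.6
clock: 16.85
position: [462.9, -31.7, 61.0]
ee_rot: [1.0, -0.023, 0.0, 0.0]
contact_force: [-3.6, 1.4, 10.6]
gripper_width: 15.1
grasp_force: 59.8
```

```bash

python3 -m jog '[[[0,0,0],[0,0,0],0.2],[[0,0,0],[0,0,0],-0.4],[[0,0,0],[0,0,0],-1],[[0,0,0],[0,0,0],-1],[[0,0,0],[0,0,0],-1],[[0,0,0.3],[0,0,0],-1],[[0,0,0.65],[0,0,0],-1],[[0,0,1],[0,0,0],-1],[[0.2,-0.01,1],[0,0,0],-1],[[0.4,-0.02,1],[0,0,0],-1],[[0.535,-0.028,1],[0,0,0],-1],[[0.535,-0.028,1],[0,0,0],-1],[[0.535,-0.028,1],[0,0,0],-1],[[0.535,-0.028,1],[0,0,0],-1]]'
python3 - <<'E'
from h import *
im=get_image("wrist"); np.savez("w7.npz",**im)
hsv=cv2.cvtColor(im["frame"],cv2.COLOR_RGB2HSV).astype(int)
print(ray(im,320,255,78).round(1))
X0=np.array([462.8,-32.2,0])
for z in(78,82,90):
    p=np.array([proj(im,X0+[9*np.cos(t),9*np.sin(t),z]) for t in np.linspace(0,6.3,60)]);print(z,p.min(0).round(1),p.max(0).round(1))
for r in range(232,290,3): print(r,' '.join('%d/%d/%d'%tuple(hsv[r,c]) for c in range(300,344,4)))
E
```

```text
clock: 18.25
position: [515.3, -34.6, 159.6]
ee_rot: [1.0, -0.023, -0.001, 0.0]
contact_force: [0.8, -0.3, -0.5]
gripper_width: 85.3
grasp_force: 0.0
[478.4 -34.   78. ]
78 [307.6 262.5] [329.7 282. ]
82 [307.4 264.7] [329.9 284.4]
90 [307.1 269.3] [330.2 289.4]
232 22/165/187 22/166/187 22/166/189 22/171/124 22/170/75 21/173/75 23/160/75 108/158/113 108/169/115 107/163/117 108/149/116
235 22/166/192 22/163/192 22/165/189 22/167/168 22/169/163 22/170/162 22/171/164 19/95/140 20/86/136 19/86/143 22/131/160
238 22/166/189 21/164/191 22/166/189 22/168/185 22/166/189 22/166/187 22/164/190 22/165/190 22/167/189 22/165/192 22/168/190
241 22/167/189 21/167/189 22/165/188 22/166/186 22/165/190 22/165/189 22/165/188 22/169/184 22/162/190 22/165/188 22/165/190
244 22/165/188 22/165/189 22/169/187 22/167/188 21/168/190 22/165/187 22/165/187 22/165/187 22/166/187 22/167/188 22/165/189
247 22/164/188 21/163/191 21/163/191 21/165/189 22/165/188 22/165/190 22/167/185 22/166/184 21/165/187 22/165/189 22/166/192
250 21/165/188 22/164/191 22/164/188 22/168/185 22/164/185 22/165/186 22/167/186 22/167/1
[... 913 characters left out ...]
22/163/188 21/159/167 19/139/152 19/140/151 19/138/152 20/138/153 20/141/154 22/166/181 22/166/183 22/164/185
277 22/167/185 22/167/183 21/164/179 20/141/154 19/138/150 19/138/153 19/138/155 22/160/167 22/163/185 22/165/182 22/168/181
280 22/165/182 22/167/183 22/164/183 21/163/174 20/143/160 20/141/159 21/157/167 22/163/185 22/168/181 22/167/182 22/164/180
283 22/167/180 22/167/182 21/164/184 22/164/183 22/164/182 21/164/180 22/164/183 22/161/182 22/166/178 22/165/179 22/163/182
286 19/62/136 20/67/138 20/71/136 20/75/133 21/72/135 20/66/139 21/71/137 20/76/134 20/67/138 19/66/132 20/66/132
289 120/2/114 0/0/115 60/2/114 15/5/112 0/0/116 165/4/119 30/2/115 0/5/113 0/0/114 30/2/111 120/2/117
```

The head outline matches a fully seated pin (top at z 78). Now I'll pinch the posts.

```bash

python3 -m jog '[[[0.005,0,-0.2],[0,0,0],-1],[[0.005,0,-0.45],[0,0,0],-1],[[0.005,0,-0.7],[0,0,0],-1],[[0.005,0,-0.88],[0,0,0],-1],[[0.005,0,-0.94],[0,0,0],-1],[[0.005,0,-0.94],[0,0,0],-1],[[0.005,0,-0.94],[0,0,0],-1]]'
python3 -m jog '[[[0,0,0],[0,0,0],0],[[0,0,0],[0,0,0],0.1],[[0,0,0],[0,0,0],0.2],[[0,0,0],[0,0,0],0.4],[[0,0,0],[0,0,0],0.6],[[0,0,0],[0,0,0],1],[[0,0,0],[0,0,0],1],[[0,0,0],[0,0,0],1],[[0,0,0],[0,0,0],1],[[0,0,0],[0,0,0],1]]'
python3 - <<'E'
from h import *
im=get_image("scene"); print(read_state()["contact_force"],read_state()["grasp_force"])
W=cloud(im);a=dict(np.load("scene1.npz"));W0=cloud(a)
hsv=cv2.cvtColor(im["frame"],cv2.COLOR_RGB2HSV).astype(int);H,S=hsv[...,0],hsv[...,1]
r=((H<5)|(H>175))&(S>200)&(W[...,2]>55)&(W[...,1]<-200);print("red",np.nanmean(W[r],0))
E
```

```text
clock: 19.0
position: [517.4, -34.4, 66.7]
ee_rot: [1.0, -0.023, 0.001, -0.0]
contact_force: [-0.1, -0.8, 0.1]
gripper_width: 85.6
grasp_force: 0.0
clock: 20.0
position: [517.2, -34.6, 67.0]
ee_rot: [1.0, -0.023, 0.001, 0.0]
contact_force: [-2.1, -0.0, 5.2]
gripper_width: 48.2
grasp_force: 61.1
[-0.66326955 -0.55371744  5.78354871] 61.14791750907898
red [ 523.07302036 -363.02429926   64.3219921 ]
```

Both posts are squeezed at 61 N with balanced side force, the pin is home, and the red pin hasn't moved. I'm handing the job in.

```bash
python3 -c "
from bench import job_done; print(job_done())"
```

```text
the job is handed in; nothing more can be done
None
```

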